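Hold the dosing-tank lid of a washing machine at its balance point

TASK

Pull the washing machine's detergent drawer out to its stop so that the dosing tank clears the machine, then lift the tank's hinged lid by its finger tab to its balance point, about 12 degrees short of upright, where it would fall neither shut nor back. It has no stay, so finish while still gripping it there, with the drawer fully out, so that I can fill the tank with both hands; never let the lid drop back towards the machine, and leave the cup, tin and brush on the table where they stand.

Things in the scene. Friction and masses are not known exactly. Their poses are not given: they have to be found in the camera images.
- washer: White front-loading washing machine, fixed, 600 mm wide, 850 high, on the floor beyond the table, front towards the robot. Origin: on its front face, on the detergent drawer's centre line, level with the table top. x points into the machine, y left as seen from the robot, z up. Its worktop is flush with the front, top at z +100 mm, over y -480 to +120; a bottle and a carton stand far back on it. In front of it is open air down to the floor.
- drawer (a joint): How far the detergent drawer is out, in m: 0 shut, 0.20 at its stop (0 to 0.03 at the start). Runs level along the machine's -x with 5 N of friction, stays where left. Front panel 198 mm wide, 14 thick, z -13 to +65 mm. Behind it an empty open powder compartment, 51 long, 172 wide, floor at z -8; then the dosing tank under the lid. Tray rims at z +46, 4 mm thick.
- drawer_handle (a point): Middle of the bar of the drawer's bow handle: a level round grey bar, 12 mm thick, 110 long along the machine's y, at z +53 mm (47 below the worktop's top), its axis 36 mm in front of the machine's face with the drawer shut; gap behind the bar 29 mm. Moves with the drawer.
- lid: The tank's lid: grey plastic, plate 97 mm long, 116 wide, 6 thick, 60 to 120 g. Origin as lid_tab; axes those of the machine while shut and level (the start). It turns about a pin along the machine's y: the front edge rises and swings towards the machine. Free hinge, no stay. Its mass lies above the pin, so it balances at 1.364 rad from shut: below that it falls shut, above it falls back (stop 1.9).
- lid_tab (a point): Point on the lid's finger tab, mid width and thickness, 6 mm from its tip. The tab is a flat tongue at the middle of the plate's front edge: 30 mm long, 20 wide along the machine's y, 8 thick. Lid shut: z +50; the pin lies 121 mm behind it along the machine's x and 10 below it, at the same y; 54 mm of air below, over 45 at both sides. Pinched by its sides, it swivels between the fingers.
- dosing_cup: Grey plastic dosing cup, open, 68 mm across, 60 mm high, standing on the table; origin under its middle. Leave it alone.
- tabs_tin: Round closed metal tin for laundry tabs, 84 mm across, 60 mm high, standing on the table; origin under its middle. Leave it alone.
- brush: Wooden laundry scrubbing brush, 120 by 50 mm, 40 mm high, lying bristles down on the table; origin under its middle. Leave it alone.

How it is judged:
On the way, in this order (a step that is already met when the one before it is completed fails the run):
1. the drawer is pulled out to its stop (within 12 mm) with the lid still shut (value of joint drawer above 0.188 m and angle between lid's own z axis and vertical below 0.15 rad), for 0.2 s.
2. the lid is gripped and kept within 0.10 rad of its balance point (1.364 rad) for half a second, drawer out (value of joint drawer above 0.188 m and angle between lid's own z axis and vertical between 1.264 and 1.464 rad and contact force between lid and the fingers above 0.5 N), for 0.5 s.
At the end, for the whole second after the job is handed in: The drawer is out at its stop (within 12 mm), the lid is held still by the fingers (contact force over 0.5 N) within 0.10 rad of its balance point at 1.364 rad, and the cup, tin and brush are within 30 mm of where they stood (all of step 2 and angular speed of lid below 0.1 rad/s and distance of each of dosing_cup, tabs_tin, brush from where it was at the start of the episode below 0.03 m); the arm keeps its last pose, push and grip.
It fails at once if the lid falls or is pushed back past upright towards the machine (over 1.7 rad) (angle between lid's own z axis and vertical above 1.7 rad).
It fails at once if the lid is raised while the drawer is not yet out, so that it fouls the machine (angle between lid's own z axis and vertical above 0.3 rad and value of joint drawer below 0.17 m).
It fails at once if a bystander (cup, tin, brush) is disturbed by more than 30 mm (distance of any of dosing_cup, tabs_tin, brush from where it was at the start of the episode above 0.03 m).
It also fails if it takes over 54 s, if anything falls off the work surface, if the arm or the gripper's body presses on something with over 40 N, if the wrist force passes 120 N, or if a joint passes its speed limit or range.

ROBOT

A 6-joint arm with a two-finger parallel gripper is mounted at the origin on the work surface. World frame = base frame: x ahead of the robot, y to its left, z up, the work surface at z = 0. Lengths are in m, angles in rad, forces in N, time in s.
With the tool pointing down it reaches from about 0.3 to 0.775 m from the base axis. Payload 14.6 kg.
Tool frame: the origin (TCP) lies at the very end of the fingers, on their centre line; the grasp point (between the pads) lies 19 mm behind it; z points along the fingers, y is the line along which they close (so a half turn about z gives the same grasp; the last joint's range is limited). The gripper opens to 94 mm and grips with 3 to 60 N. Pads are 16 mm wide; open, the fingers measure 119 mm over their backs; the gripper's body (75 mm by 177 mm) begins 78 mm behind the grasp point.
Start: joints at [-1.344, 0.3, 1.521, -0, 1.321, -0.067], TCP at [0.159, -0.526, 0.205] pointing down, gripper open.
Joint ranges: [-3.03, 3.03], [-0.79, 2.21], [0.23, 2.52], [-1.04, 4.18], [0, 3.07], [-2.55, 2.55]. Speed limits (rad/s): [2.22, 2.22, 2.57, 3.14, 3.14, 3.14].

INTERFACE

Orientations are given as [roll, pitch, yaw] about the fixed x, y, z axes, in that order (R = Rz(yaw) Ry(pitch) Rx(roll)).
In Python, from station import telemetry, cams, hand_in, nets gives the robot as it stands.
- The arm moves only by the tool move_arm, never from a script. Its argument "increments" is a list of rows, each a list of 4 numbers: the shift along the tool's x, y, z in m, then the turn about the tool's z in rad. In form: [[tx, ty, tz, roll], ...]. A call has 1 to 20 rows; each row shifts and turns the commanded pose from where the row before left it, along the tool's axes as they then stand; what a row does not reach is not made up. A row lasts 1/8 s, in which the tool goes at most 62.5 mm and 10.7 degrees, less where a joint would pass 70% of its speed; a pose out of reach is approached as far as the arm can. A call is refused whole if a number of a shift passes 0.0625 or a number of a turn 0.188, either way. A call with a gripper value outside its range is refused whole. "grip" is the opening, from 0 (shut) to 1 (fully open), set as the call begins (left out, the last holds). The fingers move at their own pace and stop on an object; "force" is the grip in N (left out, the last holds). Time passes only in rows, so rows that do not move let the fingers close. It gives the time, the measured TCP pose, the force, the opening and the grip force at its end, in the units of the state.
- telemetry.get_obs(): the state, without advancing time (a new reading comes with each control period).
- cams.camera(name): name is "scene" or "side" or "wrist"; returns the picture (420x560x3 uint8, blue, green, red); there is no depth.
- cams.camera_model(name): a dict with "intrinsics" (3x3 intrinsics, pixels), "k1" (the pictures are not rectified: a ray, as slopes to the right and down, at radius r is drawn at 1 + k1 r^2 times it, then the intrinsics apply), "xyz" and "attitude" of the camera in the world; the wrist camera has in their place "T_tool_cam" (4x4, takes a point from camera to tool coordinates, whose origin is the TCP and whose axes are the flange's). Camera axes: x right, y up, looking along -z (the intrinsics and any distortion apply to the point x, -y, -z); pixel columns grow to the right and rows downward; lengths in m; the calibration is good to about 2 mm. A picture is of the moment at which its call begins: read the wrist's pose just before it. camera_model takes no time and is no camera call.
- hand_in(): hands the job in; it is judged then, once.
Trained networks look in the newest picture that a camera, given by its name, has taken for a name from the list of things; names that differ only in an ending like _2 or _b are one class to them, and where a whole thing is asked for, a point or a joint stands for the part that bears it (a point fixed in the world has none). Each returns a list of dicts, best first, with "conf" (0 to 1); they miss things now and then, are a little off and sometimes report something else, mostly with a low value. They report only what shows in the picture. A call takes as long as a camera call.
- nets.search_frame(camera, query): "extent" ([left, top, right, bottom] in pixels, round what is visible of it).
- nets.mark_of(camera, query): "centre" ([column, row] in pixels: a listed point, or the origin of a listed thing).
The state is a dict: "time_s": time; "qpos": joint angles; "joint_vel": joint speeds; "tau": joint torques, N m; "ee_pos": TCP position; "eef_rot": TCP orientation; "force": force on the tool from outside, world axes, zero at the start; "moment": the same for the moment, N m; "grip_width": finger opening in m; "grip_force": force on a finger pad.
Only numpy, scipy, OpenCV 4.12 (cv2) and the standard library are available. Lean on these libraries where they do the work, as an engineer would, in place of code of your own. Each camera call takes 0.05 s, during which the arm holds its last target. There are 200 camera calls.

## Working session

There is one attempt and no reset: what is moved stays moved. The work goes in short steps, Python scripts to look and compute and a tool call to move; the robot and the scene stay as the last step left them, time stands still between calls to the robot, and variables do not carry over. Pictures are saved under pics/ and viewed, at most 10 in all, crops included, and the job is handed in when it is done.

Besides the shell and the picture viewer there is one more tool, called after "Request:" by a JSON object that holds its "fn" and its "kwargs". move_arm: Moves the arm, as the interface text tells. Its arguments: {"type":"object","properties":{"increments":{"type":"array"},"grip":{"type":"number"},"force":{"type":"number"}},"required":["increments"]}

```bash
mkdir -p pics; ls
cat > h.py <<'E'
import numpy as np, cv2, json
from station import telemetry, cams, hand_in, nets
from scipy.spatial.transform import Rotation as R
E
python3 - <<'E'
from h import *
o=telemetry.get_obs(); print(o)
for c in ("scene","side","wrist"):
    im=cams.camera(c); cv2.imwrite(f"pics/{c}0.png",im)
    m=cams.camera_model(c); print(c,m)
    for q in ("drawer_handle","lid_tab","washer","dosing_cup","tabs_tin","brush"):
        print(q,[(np.round(d["centre"],1).tolist(),round(d["conf"],2)) for d in nets.mark_of(c,q)[:2]])
E
```

```text
pics
{'time_s': 0.0, 'qpos': array([-1.34360911e+00,  3.00468520e-01,  1.52158843e+00, -4.86184258e-06,
        1.32068211e+00, -6.65850517e-02]), 'joint_vel': array([ 9.00929668e-04,  7.97457447e-05,  5.55682736e-04, -4.26284741e-04,
        1.52344006e-03,  6.72903493e-04]), 'tau': array([-4.04306365e-04, -5.31810558e+01, -3.52739882e+01,  7.07698544e-02,
        2.44465366e-02, -2.07552062e-04]), 'ee_pos': array([ 0.15920553, -0.52618062,  0.20488463]), 'eef_rot': array([-3.14044847e+00, -7.15786540e-05,  2.93773431e-01]), 'force': array([ 0.37315061,  0.04146305, -0.74537564]), 'moment': array([-0.04613887, -0.0480135 , -0.0038329 ]), 'grip_force': 0.0, 'grip_width': 0.09428515985962083}
scene {'intrinsics': array([[444.58635496,   0.        , 279.23265695],
       [  0.        , 444.58635496, 212.47544594],
       [  0.        ,   0.        ,   1.        ]]), 'k1': 0.04400566056847341, 'xyz': array([ 1.00773283, -0.7100562 ,  0.9157848 ]), 'attitude': array([0.8221831 , 0.00872579, 0.54147551])}
drawer_handle [([286.6, 248.5], 0.79)]
lid_tab []
washer [([303.0, 273.4], 0.86)]
do
[... 529 characters left out ...]
)]
tabs_tin [([360.3, 182.4], 0.91)]
brush [([324.0, 361.9], 0.83)]
wrist {'intrinsics': array([[350.8501764 ,   0.        , 283.81028338],
       [  0.        , 350.8501764 , 213.96122018],
       [  0.        ,   0.        ,   1.        ]]), 'k1': -0.06868754736280966, 'T_tool_cam': array([[ 4.48282578e-04,  9.72629557e-01,  2.32360806e-01,
         6.68206974e-02],
       [ 9.99999843e-01, -3.57903555e-04, -4.31118024e-04,
         1.88189102e-04],
       [-3.36155375e-04,  2.32360963e-01, -9.72629565e-01,
        -1.79711245e-01],
       [ 0.00000000e+00,  0.00000000e+00,  0.00000000e+00,
         1.00000000e+00]])}
drawer_handle []
lid_tab []
washer []
dosing_cup []
tabs_tin []
brush []
```

```bash
cat >> h.py <<'E'
def pose(c):
    m=cams.camera_model(c)
    if 'xyz' in m: return m, R.from_euler('xyz',m['attitude']).as_matrix(), m['xyz']
    o=telemetry.get_obs(); T=m['T_tool_cam']; A=R.from_euler('xyz',o['eef_rot']).as_matrix()
    return m, A@T[:3,:3], A@T[:3,3]+o['ee_pos']
def ray(c,px):
    m,Rc,p=pose(c); K=m['intrinsics']
    d=cv2.undistortPoints(np.array([[px]],float),K,np.array([m['k1'],0,0,0]))  # check
    x,y=d[0,0]; v=Rc@np.array([x,-y,-1]); return p,v/np.linalg.norm(v)
def tri(rs):
    A=sum(np.eye(3)-np.outer(v,v) for p,v in rs); b=sum((np.eye(3)-np.outer(v,v))@p for p,v in rs)
    X=np.linalg.solve(A,b); return X,[np.linalg.norm(np.cross(X-p,v)) for p,v in rs]
def onz(c,px,z):
    p,v=ray(c,px); return p+v*(z-p[2])/v[2]
def proj(c,X):
    m,Rc,p=pose(c); q=Rc.T@(np.asarray(X,float)-p); x,y=q[0]/-q[2],-q[1]/-q[2]
    s=1+m['k1']*(x*x+y*y); K=m['intrinsics']; return np.array([K[0,0]*x*s+K[0,2],K[1,1]*y*s+K[1,2]])
E
python3 - <<'E'
from h import *
S={"drawer_handle":([286.6,248.5],[247,186.4]),"washer":([303,273.4],[233.5,194.9]),"cup":([247.2,174.2],[330,300.5]),"tin":([152.9,264.9],[360.3,182.4]),"brush":([274.6,147.8],[324,361.9])}
for k,(a,b) in S.items(): print(k,*tri([ray("scene",a),ray("side",b)]))
E
```

```text
drawer_handle [ 0.61733806 -0.03244488  0.06111014] [np.float64(0.0030455690299024253), np.float64(0.003045569029902696)]
washer [ 0.67008581 -0.04312081  0.0047649 ] [np.float64(6.923566669890843e-05), np.float64(6.923566669910517e-05)]
cup [0.30934312 0.23737386 0.00050414] [np.float64(0.004674065852044412), np.float64(0.0046740658520445)]
tin [ 0.31090442 -0.22080789  0.00415414] [np.float64(0.0005488345295316557), np.float64(0.0005488345295317281)]
brush [0.29928046 0.40589811 0.00563216] [np.float64(0.007647238330103522), np.float64(0.007647238330103385)]
```

View pics/scene0.png

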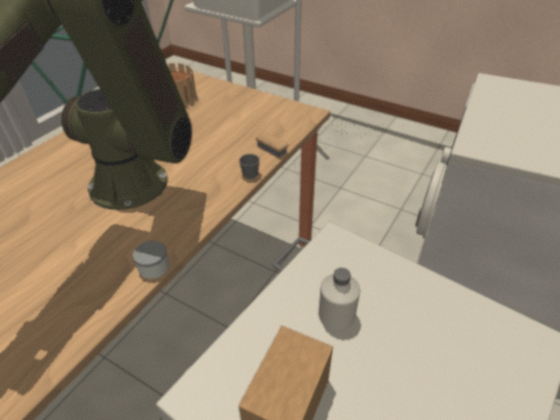

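View pics/side0.png

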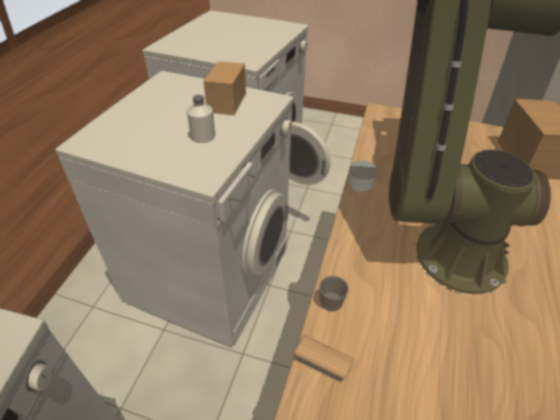

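Request:
{"fn": "move_arm", "kwargs": {"increments": [[0.026,-0.018,-0.0025,0],[0.026,-0.018,-0.0025,0],[0.026,-0.018,-0.0025,0],[0.026,-0.018,-0.0025,0],[0.026,-0.018,-0.0025,0],[0.026,-0.018,-0.0025,0],[0.026,-0.018,-0.0025,0],[0.026,-0.018,-0.0025,0],[0.026,-0.018,-0.0025,0],[0.026,-0.018,-0.0025,0],[0.026,-0.018,-0.0025,0],[0.026,-0.018,-0.0025,0],[0.026,-0.018,-0.0025,0],[0.026,-0.018,-0.0025,0],[0.026,-0.018,-0.0025,0],[0.026,-0.018,-0.0025,0],[0.026,-0.018,-0.0025,0],[0.026,-0.018,-0.0025,0],[0.026,-0.018,-0.0025,0],[0.026,-0.018,-0.0025,0]], "grip": 0}}

```text
time_s: 3.55
ee_pos: [0.5533, -0.0304, 0.2555]
eef_rot: [3.142, -0.0, 0.294]
force: [0.2, -0.5, -0.5]
grip_width: 0.0007
grip_force: 0.0
```

Run:
```python
from h import *
o=telemetry.get_obs(); print(o['ee_pos'],o['eef_rot'],o['qpos'],o['time_s'],o['force'])
im=cams.camera("wrist"); cv2.imwrite("pics/w1.png",im)
for q in ("drawer_handle","lid_tab","washer"):
    print(q,[(np.round(d["centre"],1).tolist(),round(d["conf"],2)) for d in nets.mark_of("wrist",q)[:2]], nets.search_frame("wrist",q)[:1])
```

```text
[ 0.55331696 -0.03036861  0.25554078] [ 3.14157090e+00 -6.52936532e-05  2.93781415e-01] [-1.20928013e-01  2.75910767e-01  1.43542178e+00  6.46125614e-06
  1.43019158e+00  1.15608599e+00] 3.55 [ 0.16640896 -0.45491128 -0.54754288]
drawer_handle [([306.2, 135.6], 0.82)] [{'extent': [231.9, 54.4, 410.2, 166.3], 'conf': 0.93}]
lid_tab [] []
washer [([315.9, 97.5], 0.79)] [{'extent': [206.5, 0.0, 560.0, 214.1], 'conf': 0.58}]
```

View pics/w1.png

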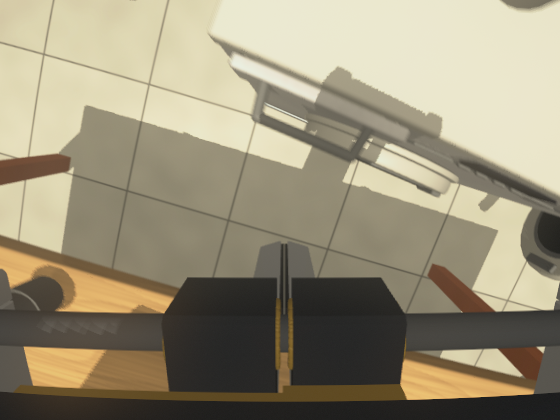

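Run:
```python
from h import *
a=onz("wrist",[257,119],.053);b=onz("wrist",[357,156],.053);m=onz("wrist",[306.2,135.6],.053)
print(a,b,m,np.linalg.norm(a-b)); d=a-b; yaw=np.arctan2(-d[0],d[1]); print("yaw",yaw)
w0=onz("wrist",[211,35],.1);w1=onz("wrist",[560,212],.1); d=w0-w1; print(w0,w1,np.arctan2(-d[0],d[1]))
print(onz("wrist",[315.9,97.5],0.0))
im=cv2.imread("pics/w1.png")[20:220,190:470]; cv2.imwrite("pics/w1c.png",cv2.resize(im,None,fx=2.8,fy=2.8,interpolation=cv2.INTER_CUBIC))
```

```text
[0.61962674 0.01759283 0.053     ] [ 0.61367683 -0.09660672  0.053     ] [ 0.61820468 -0.03741339  0.053     ] 0.1143544383959365
yaw -0.052053881992233854
[0.67820245 0.07361182 0.1       ] [ 0.62395554 -0.30774689  0.1       ] -0.14129848476346266
[ 0.66442429 -0.03843043  0.        ]
```

View pics/w1c.png

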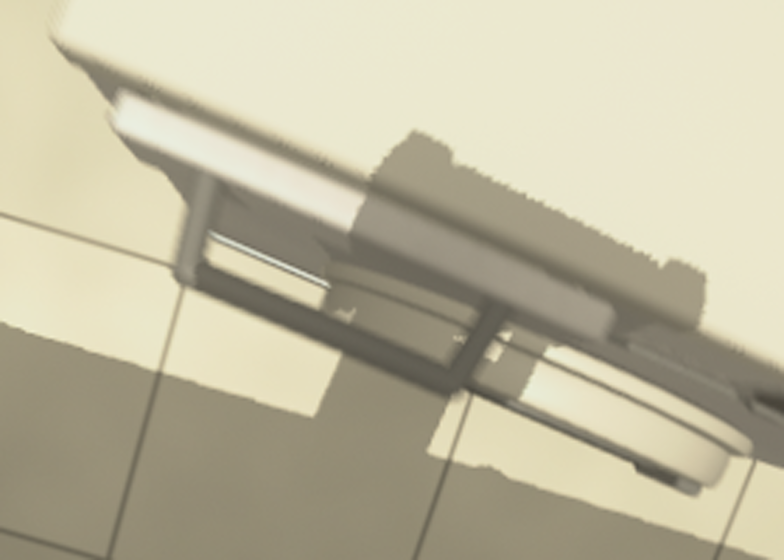

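Run:
```python
from h import *
c=lambda x,y:[190+x/2.8-.3,20+y/2.8-.3]
for n,p,q,z in (("bar",(187,274),(458,388),.053),("panelback",(122,93),(612,306),.065),("panelfront",(115,122),(602,338),.065),("wt",(53,35),(784,362),.1)):
    a=onz("wrist",c(*p),z);b=onz("wrist",c(*q),z);d=a-b
    print(n,a,b,(a+b)/2,np.linalg.norm(d),"yaw",np.arctan2(-d[0],d[1]))
```

```text
bar [0.62090083 0.01852291 0.053     ] [ 0.61017468 -0.09353077  0.053     ] [ 0.61553776 -0.03750393  0.053     ] 0.11256588187262852 yaw -0.09543254683652538
panelback [0.67451831 0.05695943 0.065     ] [ 0.65596481 -0.13605932  0.065     ] [ 0.66524156 -0.03954994  0.065     ] 0.19390840220956665 yaw -0.09582837361432309
panelfront [0.66432684 0.05673822 0.065     ] [ 0.64387744 -0.13662088  0.065     ] [ 0.65410214 -0.03994133  0.065     ] 0.19443743783226708 yaw -0.10536700083374484
wt [0.67991332 0.07627213 0.1       ] [ 0.6529453 -0.1887047  0.1      ] [ 0.66642931 -0.05621629  0.1       ] 0.2663456344932895 yaw -0.10142576068530951
```

Request:
{"fn": "move_arm", "kwargs": {"increments": [[0,0,0,0.1315],[0,0,0,0.1315],[0,0,0,0.131],[0.03,0,0,0],[0.03,0,0.02,0],[0.025,0,0.03,0],[0,0,0.03,0],[0,0,0.03,0],[0,0,0.03,0],[0,0,0.02,0],[0,0,0,0]], "grip": 0}}

```text
time_s: 5.28
ee_pos: [0.6367, -0.0401, 0.0945]
eef_rot: [-3.142, 0.002, -0.101]
force: [-0.8, 0.4, 0.5]
grip_width: 0.0005
grip_force: 0.0
```

Run:
```python
from h import *
o=telemetry.get_obs(); print(o['ee_pos'],o['eef_rot'],o['qpos'],o['time_s'],o['force'])
im=cams.camera("wrist"); cv2.imwrite("pics/w2.png",im)
for q in ("drawer_handle",):
    for d in nets.mark_of("wrist",q)[:2]: print(d, onz("wrist",d["centre"],.053))
print("tip",proj("wrist",o['ee_pos']))
```

```text
[ 0.63668154 -0.04007871  0.09445354] [-3.14154857e+00  2.09922232e-03 -1.00666128e-01] [-1.20271201e-01  5.97227261e-01  1.36085755e+00  3.15348143e-06
  1.18560752e+00  1.55119011e+00] 5.275 [-0.78093877  0.41118056  0.47815295]
tip [283.37504576 257.39563031]
```

View pics/w2.png

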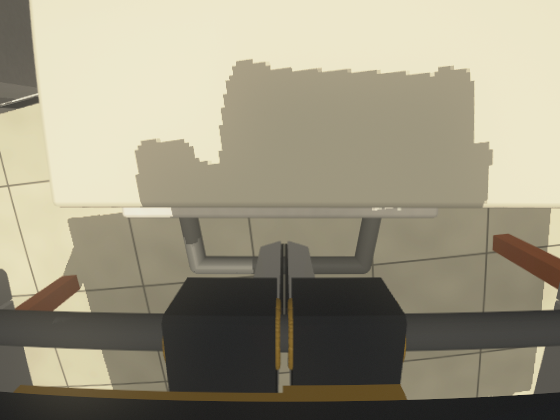

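Run:
```python
from h import *
o=telemetry.get_obs(); A=R.from_euler('xyz',o['eef_rot']).as_matrix()
for n,p,z in (("bar",(230,265.5),.053),("barR",(345,265.5),.053),("panel",(280,216.5),.065),("panelL",(124,213),.065),("panelR",(436,213),.065),("wt",(280,207),.1)):
    X=onz("wrist",p,z); print(n,X,"tool",A.T@(X-o['ee_pos']))
```

```text
bar [ 0.61908702 -0.00175968  0.053     ] tool [-0.02246855 -0.03623228  0.04357985]
barR [ 0.61125229 -0.07962441  0.053     ] tool [-0.02245097  0.04202562  0.04358206]
panel [ 0.65274692 -0.03955582  0.065     ] tool [ 0.01483053 -0.00200391  0.0316327 ]
panelL [0.66476613 0.05775025 0.065     ] tool [ 0.0170256  -0.10002489  0.03163301]
panelR [ 0.64520281 -0.13711382  0.065     ] tool [0.01711324 0.09581872 0.03163861]
wt [ 0.66624545 -0.04131748  0.1       ] tool [ 0.02848639 -0.00160457 -0.00334832]
```

Request:
{"fn": "move_arm", "kwargs": {"increments": [[-0.001,0,0.02,0],[0,0,0.02,0],[0,0,0.02,0],[0,0,0.003,0],[-0.006,0,0,0],[-0.008,0,0,0],[-0.015,0,0,0],[-0.015,0,0,0],[-0.015,0,0,0]]}}

```text
time_s: 6.5
ee_pos: [0.5779, -0.0338, 0.0334]
eef_rot: [-3.142, -0.003, -0.1]
force: [6.2, -0.6, -4.3]
grip_width: 0.0009
grip_force: 3.0
```

Request:
{"fn": "move_arm", "kwargs": {"increments": [[-0.015,0,0,0],[-0.015,0,0,0],[-0.015,0,0,0],[-0.015,0,0,0],[-0.015,0,0,0],[-0.015,0,0,0],[-0.015,0,0,0],[-0.012,0,0,0],[-0.004,0,0,0]]}}

```text
time_s: 7.62
ee_pos: [0.4577, -0.0216, 0.0334]
eef_rot: [-3.141, -0.003, -0.1]
force: [5.7, 1.5, -2.7]
grip_width: 0.0003
grip_force: 2.6
```

Request:
{"fn": "move_arm", "kwargs": {"increments": [[-0.004,0,0,0],[-0.004,0,0,0],[-0.003,0,0,0],[-0.003,0,0,0]]}}

```text
time_s: 8.12
ee_pos: [0.4452, -0.0203, 0.0336]
eef_rot: [-3.141, -0.005, -0.1]
force: [21.3, 1.0, -13.2]
grip_width: 0.0004
grip_force: 10.6
```

Request:
{"fn": "move_arm", "kwargs": {"increments": [[0,0,0,0],[0,0,0,0],[0.004,0,0,0],[0.004,0,0,0],[0,0,-0.01,0],[0,0,-0.03,0],[0,0,-0.04,0],[0,0,-0.04,0],[0,0,-0.02,0],[0,0,0,0]]}}

```text
time_s: 9.38
ee_pos: [0.4516, -0.0211, 0.1739]
eef_rot: [3.142, -0.003, -0.1]
force: [-0.3, 0.4, -0.5]
grip_width: 0.0006
grip_force: 0.0
```

Run:
```python
from h import *
o=telemetry.get_obs(); print(o['ee_pos'],o['eef_rot'],o['qpos'],o['time_s'],o['force'])
im=cams.camera("wrist"); cv2.imwrite("pics/w3.png",im); A=R.from_euler('xyz',o['eef_rot']).as_matrix()
for q,z in (("drawer_handle",.053),("lid_tab",.05),("lid",.05)):
    for d in nets.mark_of("wrist",q)[:2]: X=onz("wrist",d["centre"],z);print(q,d,X ,A.T@(X-o['ee_pos']))
```

```text
[ 0.45164906 -0.02112206  0.17394529] [ 3.14151152e+00 -2.81810765e-03 -1.00221155e-01] [-1.27766948e-01  1.10140199e-01  1.82642459e+00 -3.73436576e-06
  1.20220859e+00  1.54325199e+00] 9.375 [-0.26953576  0.41523725 -0.53351264]
drawer_handle {'centre': [279.8, 231.5], 'conf': 0.87} [ 0.43079048 -0.01581337  0.053     ] [-0.02162582 -0.00320488  0.12088457]
lid_tab {'centre': [247.2, 147.3], 'conf': 0.62} [0.50636531 0.00421912 0.05      ] [ 0.05155672 -0.03069864  0.12408859]
lid {'centre': [246.1, 145.9], 'conf': 0.73} [0.50758741 0.00501533 0.05      ] [ 0.05269302 -0.03161312  0.12409171]
```

View pics/w3.png

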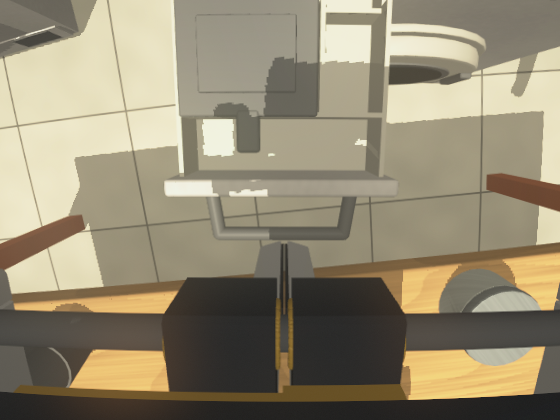

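Request:
{"fn": "move_arm", "kwargs": {"increments": [[0.0175,-0.0105,0,0],[0.0175,-0.0105,0,0],[0.018,-0.01,0,0],[0,0,0.03,0],[0,0,0.03,0],[0,0,0.023,0],[0,0,0,0]], "grip": 0.47}}

```text
time_s: 10.45
ee_pos: [0.5058, 0.0045, 0.0875]
eef_rot: [3.141, 0.004, -0.1]
force: [0.1, 0.8, -0.5]
grip_width: 0.0443
grip_force: 0.0
```

Run:
```python
from h import *
o=telemetry.get_obs(); print(o['ee_pos'],o['eef_rot'],o['grip_width'],o['time_s'],o['force'])
im=cams.camera("wrist"); cv2.imwrite("pics/w4.png",im); A=R.from_euler('xyz',o['eef_rot']).as_matrix()
for q,z in (("lid_tab",.05),("lid",.05)):
    for d in nets.mark_of("wrist",q)[:2]: X=onz("wrist",d["centre"],z);print(q,d,X ,A.T@(X-o['ee_pos']))
print("tip",proj("wrist",o['ee_pos']))
```

```text
[0.50582838 0.00454703 0.08745219] [ 3.14143421  0.00444848 -0.10021641] 0.0442710180086146 10.45 [ 0.10207556  0.79500132 -0.49962771]
lid_tab {'centre': [285.5, 229.9], 'conf': 0.68} [0.51084178 0.0026313  0.05      ] [0.00534647 0.00139861 0.037429  ]
lid {'centre': [284.7, 230.1], 'conf': 0.75} [0.5109421  0.00314462 0.05      ] [0.00539493 0.00087783 0.0374287 ]
lid {'centre': [539.3, 387.1], 'conf': 0.15} [ 0.36307891 -0.18263695  0.05      ] [-0.12313788  0.20052068  0.03803211]
tip [283.24975729 257.96170562]
```

View pics/w4.png

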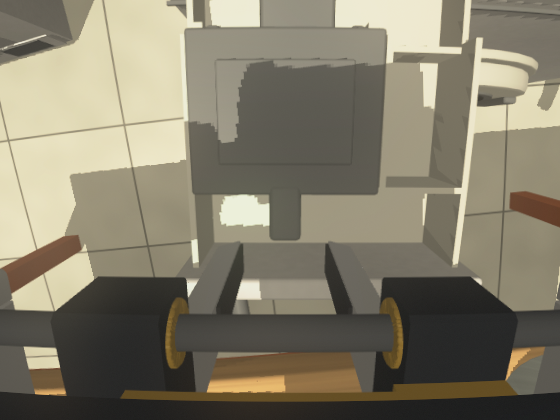

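Request:
{"fn": "move_arm", "kwargs": {"increments": [[0.005,0.001,0,0],[0,0,0.02,0],[0,0,0.02,0],[0,0,0.0145,0],[0,0,0,0]], "grip": 0.47}}

```text
time_s: 11.22
ee_pos: [0.5118, 0.0029, 0.0345]
eef_rot: [3.142, 0.001, -0.1]
force: [-0.1, -0.1, 0.7]
grip_width: 0.0442
grip_force: 0.0
```

Request:
{"fn": "move_arm", "kwargs": {"increments": [[0,0,0,0],[0,0,0,0],[0,0,0,0],[0,0,0,0],[0,0,0,0]], "grip": 0, "force": 15}}

```text
time_s: 11.85
ee_pos: [0.5123, 0.0032, 0.0353]
eef_rot: [-3.141, -0.001, -0.1]
force: [-0.4, 5.0, 5.0]
grip_width: 0.0199
grip_force: 15.0
```

Run:
```python
import numpy as np
t=np.linspace(0,1.364,21); f=t+np.arctan2(10,121); r=np.hypot(121,10)/1000
x=-r*np.cos(f); z=r*np.sin(f)
print([[round(a,4),0,round(-b,4),0] for a,b in zip(np.diff(x),np.diff(z))])
```

```text
[[np.float64(0.001), 0, np.float64(-0.0082), 0], [np.float64(0.0015), 0, np.float64(-0.0081), 0], [np.float64(0.0021), 0, np.float64(-0.008), 0], [np.float64(0.0026), 0, np.float64(-0.0079), 0], [np.float64(0.0031), 0, np.float64(-0.0077), 0], [np.float64(0.0037), 0, np.float64(-0.0074), 0], [np.float64(0.0042), 0, np.float64(-0.0072), 0], [np.float64(0.0046), 0, np.float64(-0.0069), 0], [np.float64(0.0051), 0, np.float64(-0.0065), 0], [np.float64(0.0055), 0, np.float64(-0.0062), 0], [np.float64(0.0059), 0, np.float64(-0.0058), 0], [np.float64(0.0063), 0, np.float64(-0.0054), 0], [np.float64(0.0067), 0, np.float64(-0.0049), 0], [np.float64(0.007), 0, np.float64(-0.0045), 0], [np.float64(0.0073), 0, np.float64(-0.004), 0], [np.float64(0.0075), 0, np.float64(-0.0035), 0], [np.float64(0.0077), 0, np.float64(-0.0029), 0], [np.float64(0.0079), 0, np.float64(-0.0024), 0], [np.float64(0.0081), 0, np.float64(-0.0019), 0], [np.float64(0.0082), 0, np.float64(-0.0013), 0]]
```

Request:
{"fn": "move_arm", "kwargs": {"increments": [[0.001,0,-0.008,0],[0.0015,0,-0.008,0],[0.002,0,-0.008,0],[0.0026,0,-0.008,0],[0.0031,0,-0.0077,0],[0.0037,0,-0.0074,0],[0.0042,0,-0.0072,0],[0,0,0,0]]}}

```text
time_s: 12.85
ee_pos: [0.5301, 0.0014, 0.0896]
eef_rot: [-3.141, 0.0, -0.1]
force: [0.8, 6.7, 0.3]
grip_width: 0.0198
grip_force: 15.0
```

Run:
```python
from h import *
o=telemetry.get_obs(); print(o['ee_pos'],o['grip_width'],o['grip_force'],o['force'])
im=cams.camera("side"); cv2.imwrite("pics/s5.png",cv2.resize(im[100:300,130:410],None,fx=2.8,fy=2.8)); 
for q in ("lid_tab","lid"):
  for c in ("side","wrist","scene"):
    if q=="lid_tab" and c!="side": cams.camera(c)
    for d in nets.mark_of(c,q)[:1]: print(q,c,d)
```

```text
[0.53007061 0.00140029 0.08955177] 0.019806622245497455 14.999945014715195 [0.8354472  6.71231137 0.26773492]
lid_tab side {'centre': [272.2, 189.2], 'conf': 0.66}
lid_tab wrist {'centre': [279.4, 272.8], 'conf': 0.86}
lid side {'centre': [272.0, 188.6], 'conf': 0.69}
lid wrist {'centre': [280.3, 272.3], 'conf': 0.82}
lid scene {'centre': [265.5, 218.6], 'conf': 0.69}
```

View pics/s5.png

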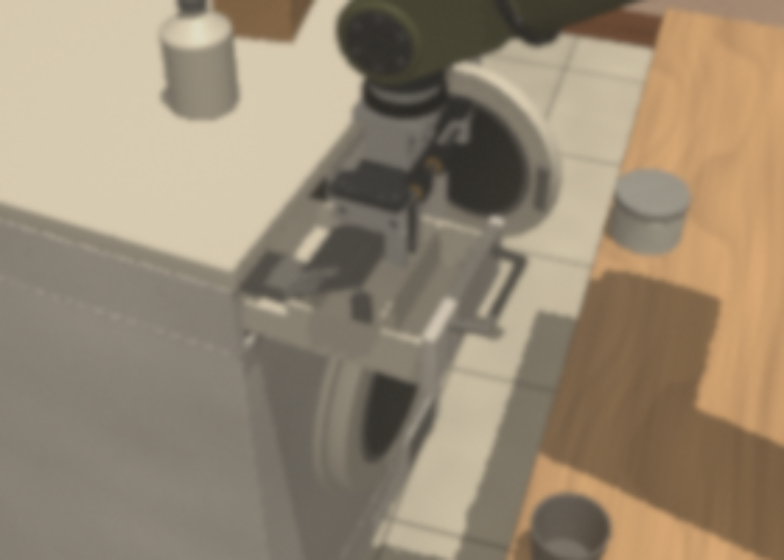

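Request:
{"fn": "move_arm", "kwargs": {"increments": [[0.0046,-0.001,-0.0069,0],[0.0051,0,-0.0065,0],[0.0055,0,-0.0062,0],[0.0059,0,-0.0058,0],[0.0063,0,-0.0054,0],[0.0067,0,-0.0049,0],[0.007,0,-0.0045,0],[0,0,0,0]]}}

```text
time_s: 14.3
ee_pos: [0.5715, -0.0025, 0.1298]
eef_rot: [3.141, -0.0, -0.1]
force: [-1.1, -5.0, -0.8]
grip_width: 0.0197
grip_force: 15.0
```

Request:
{"fn": "move_arm", "kwargs": {"increments": [[0.0073,0.0005,-0.004,0],[0.0075,0,-0.0035,0],[0.0077,0,-0.0029,0],[0.0079,0,-0.0024,0],[0.008,0,-0.0019,0],[0.008,0,-0.0013,0],[0,0,0,0],[0,0,0,0]]}}

```text
time_s: 15.3
ee_pos: [0.6171, -0.0072, 0.1454]
eef_rot: [3.141, -0.0, -0.1]
force: [0.6, -4.1, -4.4]
grip_width: 0.02
grip_force: 15.0
```

Run:
```python
from h import *
o=telemetry.get_obs(); print(o['ee_pos'],o['grip_width'],o['grip_force'],o['force'])
ims=[]
for c in ("side","scene","wrist"):
    im=cams.camera(c); cv2.imwrite(f"pics/{c}6.png",im); ims.append(im)
    for q in ("lid_tab","lid","drawer_handle"):
        for d in nets.mark_of(c,q)[:1]: print(c,q,d['centre'],d['conf'], onz(c,d['centre'],.053) if q=="drawer_handle" else onz(c,d['centre'],o['ee_pos'][2]+.016))
A=cv2.resize(ims[0][130:250,190:330],(400,343)); B=cv2.resize(ims[2],(400,300)); B=cv2.copyMakeBorder(B,0,43,0,0,0)
cv2.imwrite("pics/m6.png",np.hstack([A,B]))
```

```text
[ 0.61711639 -0.00716107  0.14536277] 0.020034106911484793 14.998592287302017 [ 0.59845127 -4.12021106 -4.44272845]
side lid_tab [240.0, 161.6] 0.91 [ 0.62930957 -0.01236556  0.16136277]
side lid [242.2, 163.2] 0.92 [ 0.62115977 -0.00745867  0.16136277]
side drawer_handle [308.7, 205.4] 0.63 [ 0.43242826 -0.01487383  0.053     ]
scene lid_tab [296.9, 215.8] 0.9 [ 0.62739408 -0.00570771  0.16136277]
scene lid [293.9, 213.9] 0.85 [ 0.61760557 -0.00349135  0.16136277]
scene drawer_handle [234.1, 221.7] 0.59 [ 0.43352716 -0.014384    0.053     ]
wrist lid [283.9, 268.5] 0.67 [ 0.61678096 -0.00753944  0.16136277]
```

View pics/m6.png

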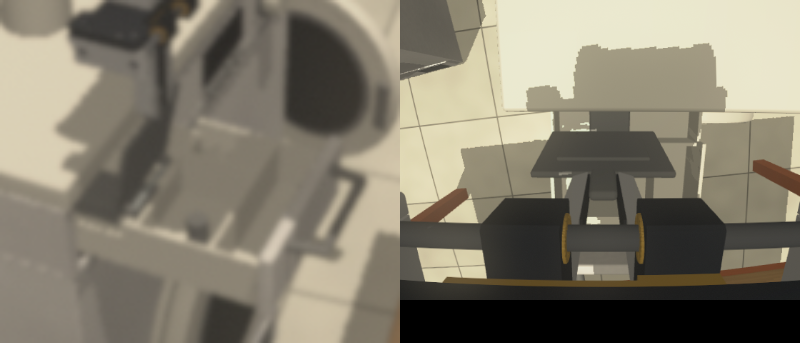

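Run:
```python
import cv2
im=cv2.imread("pics/wrist6.png")[165:265,165:405]; cv2.imwrite("pics/w6c.png",cv2.resize(im,(792,330),interpolation=cv2.INTER_CUBIC))
```

```text
(no output)
```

View pics/w6c.png

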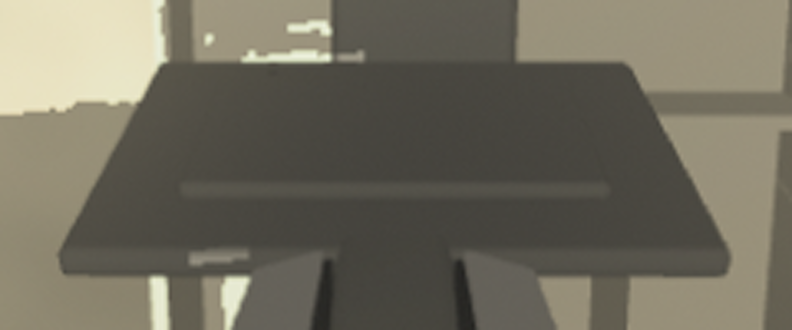

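Run:
```python
from h import *
o=telemetry.get_obs(); m,Rc,p=pose("wrist")
for df,db in ((0,0),(4,0),(0,4),(4,-4)):
    c=np.array([(61-df,248),(729+df,248),(630+db,63),(160-db,63)])/3.3+165-.35
    O=np.array([[0,.058,0],[0,-.058,0],[.097,-.058,0],[.097,.058,0]])  # lid axes x back,y left
    ok,rv,tv=cv2.solvePnP(O,c,m['intrinsics'],np.array([m['k1'],0,0,0.]),flags=cv2.SOLVEPNP_ITERATIVE)
    L=Rc@np.diag([1,-1,-1])@cv2.Rodrigues(rv)[0]; P=Rc@np.diag([1,-1,-1])@tv.ravel()+p
    e=P+L@[.097,0,0]
    print("tilt",np.arccos(L[2,2]),"front",P,"back",e)
X=onz  # back edge via known geometry: rays
```

```text
tilt 1.3834919853945564 front [ 0.62316576 -0.00841159  0.1347896 ] back [ 0.64112378 -0.01035783  0.03948629]
tilt 1.3874386820997417 front [ 0.62378049 -0.00846979  0.13668192] back [ 0.6413641  -0.01037865  0.04130806]
tilt 1.3838931431303898 front [ 0.62339962 -0.00843314  0.13564435] back [ 0.64131952 -0.01037627  0.04033379]
tilt 1.3870448530141952 front [ 0.62354895 -0.00844845  0.13583529] back [ 0.64116999 -0.01036036  0.04046841]
```

```bash
python3 -c "
from h import *
o=telemetry.get_obs(); print(o['time_s'],o['grip_force'],o['grip_width'],o['ee_pos']); print(hand_in())"
```

```text
15.9 14.99838575720787 0.019815743781188788 [ 0.61698514 -0.00713749  0.1453726 ]
the job is handed in; nothing more can be done
None
```

I handed the job in at 15.9 s with the drawer out at its stop and the gripper still holding the lid at about 1.38 rad, against a balance point of 1.364. That angle comes from the wrist camera. The arm never came near the cup, tin and brush, and `hand_in()` returned no verdict.

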